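# Find the high spot of a centrifuge rotor against a dial indicator

### The arm

A 6-joint arm with a two-finger parallel gripper is mounted at the origin on a cart in front of the work surface, level with it; the furniture and walls round the work are solid. World frame = base frame: x ahead of the robot, y to its left, z up, the work surface at z = 0. Lengths are in m, angles in rad, forces in N, time in s.
With the tool pointing down it reaches from about 0.35 to 0.975 m from the base axis. Payload 4.9 kg.
Tool frame: the origin (TCP) lies at the very end of the fingers, on their centre line; the grasp point (between the pads) lies 19 mm behind it (ctrl.grasp_offset is the distance from the TCP to the grasp point, in m); z points along the fingers, y is the line along which they close (so a half turn about z gives the same grasp; the last joint's range is limited). The gripper opens to 85 mm and grips with 20 to 120 N. Pads are 22 mm wide; open, the fingers measure 114 mm over their backs; the gripper's body (76 mm by 85 mm) begins 54 mm behind the grasp point. The pads swing forward as they close: fully open they stand 13 mm farther back than shut.
Start: joints at [-1.37, 0.053, 1.613, -0, 1.476, -0.119], TCP at [0.196, -0.593, 0.231] pointing down, gripper open.
Joint ranges: [-3.01, 3.01], [-1.01, 2.22], [0.06, 2.58], [-1.02, 4.17], [0.09, 2.62], [-3.14, 3.14]. Speed limits (rad/s): [2.57, 2.57, 3.14, 3.14, 3.14, 3.14].

### API

Orientations are given as a rotation vector (axis times angle).
In Python, from station import ctrl, optics gives the robot as it stands.
- The arm moves only by the shell command python3 -m handwheel 'ROWS' [OPENING] [FORCE]. ROWS is JSON, a list of rows, each an object of numbers: "tx", "ty", "tz": the shift along the tool's x, y, z in mm; "roll": the turn about the tool's z in rad. A call has 1 to 12 rows; each row shifts and turns the commanded pose from where the row before left it, along the tool's axes as they then stand; what a row does not reach is not made up. A row lasts 1/12 s, in which the tool goes at most 41.7 mm and 7.16 degrees, less where a joint would pass 70% of its speed; a pose out of reach is approached as far as the arm can. A call with a gripper value outside its range is refused whole. OPENING is the finger opening in mm, from 0 to 85.4, set as the call begins (- or left out, the last holds). The fingers move at their own pace and stop on an object; FORCE is the grip in N (left out, the last holds). Time passes only in rows, so rows that do not move let the fingers close. It gives the time, the measured TCP pose, the force, the opening and the grip force at its end, in the units of the state.
- ctrl.get_obs(): the state, without advancing time (a new reading comes with each control period).
- optics.get_image(name): name is "scene" or "top"; returns (picture, depth): 384x512x3 uint8, red, green, blue; 384x512 float32, m along the optical axis (not along the pixel's ray), 0 where there is no reading.
- optics.camera_params(name): a dict with "mtx" (3x3 intrinsics, pixels), "extrinsics" (4x4, takes a point from camera to world coordinates). Camera axes: x right, y down, z forward; pixel columns grow to the right and rows downward; lengths in m; the calibration is good to about 2 mm. A picture is of the moment at which its call begins. camera_params takes no time and is no camera call.
- ctrl.finish_job(): hands the job in; it is judged then, once.
The state is a dict: "t": time; "q": joint angles; "dq": joint speeds; "effort": joint torques, N m; "tool_pos": TCP position; "tool_rot": TCP orientation; "contact_force": force on the tool from outside, world axes, zero at the start; "wrist_torque": the same for the moment, N m; "opening": finger opening in m; "grip_force": force on a finger pad.
Only numpy, scipy, OpenCV 4.12 (cv2) and the standard library are available. Lean on these libraries where they do the work, as an engineer would, in place of code of your own. Each camera call takes 0.05 s, during which the arm holds its last target. There are 200 camera calls.

### The job

The rotor of the clinic's blood centrifuge has been dropped and its rim now runs out of true, so it sits on a runout gauge. Grip it by its round knob, press its sliding carriage towards the dial indicator so that the sprung plunger bears on the rim, and turn the rotor under that pressure to find by feel the high spot, where the rim pushes the plunger in farthest. Leave the rotor with that high spot squarely on the plunger and the carriage pushed in until the latch holds it, without driving the plunger against its end, disturbing the things beside the gauge, or holding on.

Things in the scene. Friction and masses are not known exactly. Their poses are not given: they have to be found in the camera images.
- rotor: centrifuge rotor: steel disc 124 mm across, six tube pockets, black knob on top. Under the disc a round rim band, 106 mm across, sits 5 mm off the axis towards its high spot: hidden, differs each time, at first over 50 degrees from the plunger. Origin on the axis, at the underside, 30 mm above the table; z up, x along the white line on the knob (unrelated to the high spot)
- grip (a point): middle of the rotor's knob, on the rotor's axis, 106 mm above the table. The knob is round, 34 mm in diameter, from 20 mm below to 19 mm above this point, and may be gripped at any yaw; the disc's dome lies 24 mm below. The rotor turns without limit both ways about z (friction below 0.15 N m) and rides on the carriage
- indicator: dial indicator fixed at one end of the gauge: round flat housing 72 mm across, dial face up 53 mm above the table; the needle turns clockwise 0.33 rad per mm of plunger. Origin in the middle of its underside, 12 mm above the table. Its -x axis points along the plunger to the rotor's axis; pressing the rotor on means moving it along the indicator's +x axis
- plunger_free (a point): foremost point of the horizontal sprung plunger when nothing touches it, 44 mm above the table (fixed, does not follow the plunger). The plunger meets the rim band on the line to the rotor's axis. Spring about 1 N per mm from zero at free length; its stroke ends at 16 mm. Latched, the rim presses on it with 2.5 N (low spot) to 11.5 N (high spot)
- carriage (a joint): place in m of the sliding carriage under the rotor: 0 = drawn back, grows along the indicator's +x, ends at 0.034. The free plunger is met at 0.015 with the high spot facing it, at 0.025 with the low spot. Friction about 0.5 N. Once past 0.028 the latch holds it at 0.0275 to 0.028, but it can be pressed farther and the rotor still turns. Let go unlatched, it is pushed back
- latch (a point): nose of the sprung pawl beside the carriage, 24 mm above the table: it drags on the carriage with up to 3 N from carriage position 0.016 on and drops behind the carriage's tooth at 0.028, by itself
- forceps_2: steel forceps, 132 mm long, lying beside the gauge: leave alone
- marker: marker pen, 132 mm long, lying beside the gauge: leave alone
- cup: white cup, 68 mm across, 50 mm high, standing behind the rotor end of the gauge: leave alone

How it is judged:
By the outcome, as a careful person would: the job done as asked, in the order asked, and still so for the second after the job is handed in, with the robot touching nothing.
It also fails if it takes over 70 s, if anything falls off the work surface, if the arm or the gripper's body presses on something with over 40 N, if the wrist force passes 120 N, or if a joint passes its speed limit or range.

## Working session

There is one attempt and no reset: what is moved stays moved. The work goes in short steps, Python scripts to look and compute and a shell command to move; the robot and the scene stay as the last step left them, time stands still between calls to the robot, and variables do not carry over. Pictures are saved under pics/ and viewed, at most 10 in all, crops included, and the job is handed in when it is done.

```bash
mkdir -p pics; ls; python3 - <<'E'
from station import ctrl, optics
import cv2, numpy as np
o=ctrl.get_obs(); print(o, ctrl.grasp_offset)
for n in ("top","scene"):
    im,d=optics.get_image(n); p=optics.camera_params(n)
    cv2.imwrite(f"pics/{n}0.png",im[:,:,::-1]); np.savez(f"{n}0.npz",im=im,d=d,K=p["mtx"],E=p["extrinsics"])
    print(n,p["mtx"],p["extrinsics"])
E
```

```text
pics
{'t': 0.0, 'q': array([-1.37001938e+00,  5.33786505e-02,  1.61431020e+00,  1.49354847e-05,
        1.47597116e+00, -1.19011908e-01]), 'dq': array([ 0.00081836, -0.00127561,  0.00050584,  0.00306032, -0.00106075,
        0.00087965]), 'effort': array([ 9.73167880e-04, -3.93680799e+01, -3.70177352e+01, -1.75201790e-04,
        7.02461286e-03,  9.35052782e-06]), 'tool_pos': array([ 0.19635126, -0.59270098,  0.23003982]), 'tool_rot': array([-3.09947928e+00, -4.99854290e-01,  1.09319162e-04]), 'contact_force': array([ 0.74085551, -0.55673524, -0.09632195]), 'wrist_torque': array([-0.02095251, -0.0151798 ,  0.00872048]), 'grip_force': 0.0, 'opening': 0.08550446417433619} 0.0187
top [[426.68864762   0.         248.50185777]
 [  0.         426.68864762 192.28400025]
 [  0.           0.           1.        ]] [[ 0.01275088 -0.99455126  0.10346596  0.45339843]
 [-0.99978302 -0.01438531 -0.01506599 -0.00509373]
 [ 0.01647229 -0.10325141 -0.99451888  1.06692469]
 [ 0.          0.          0.          1.        ]]
scene [[383.31044077   0.         260.81085329]
 [  0.         383.31044077 190.88548747]
 [  0.           0.           1.        ]] [[-0.58522041 -0.35017909  0.73136289 -0.06489463]
 [-0.81046275  0.22387012 -0.54132458  0.44436839]
 [ 0.02583026 -0.90953657 -0.41482047  0.45069641]
 [ 0.          0.          0.          1.        ]]
```

View pics/top0.png

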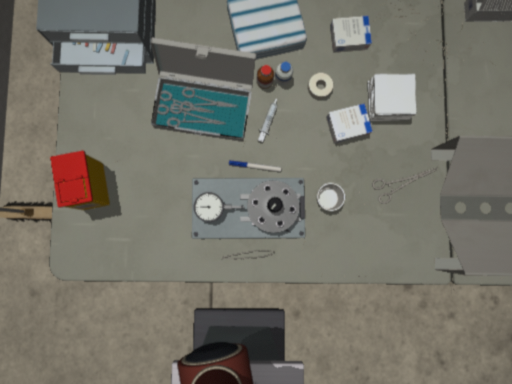

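View pics/scene0.png

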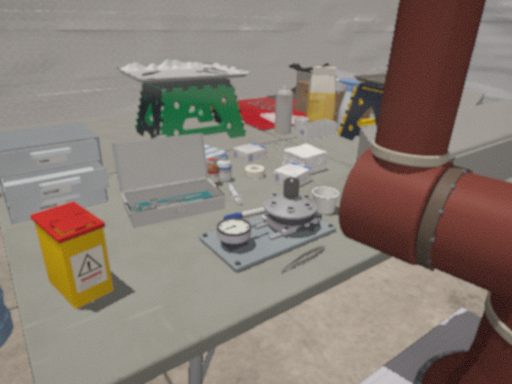

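The top view shows the dial at about px (209,207), the knob at (275,205), the cup at (331,198), the pen above the gauge and the forceps below it. Indicator +x therefore points image-left, roughly world +y. Next I'll measure these accurately.

```bash
cat > h.py <<'E'
import numpy as np, cv2
from scipy.optimize import least_squares
def cloud(im,d,K,E):
    v,u=np.mgrid[:d.shape[0],:d.shape[1]]
    c=np.stack([(u-K[0,2])/K[0,0]*d,(v-K[1,2])/K[1,1]*d,d],-1)
    return c@E[:3,:3].T+E[:3,3]
def ray(u,v,z,K,E):
    r=E[:3,:3]@[(u-K[0,2])/K[0,0],(v-K[1,2])/K[1,1],1]
    return E[:3,3]+r*(z-E[2,3])/r[2]
E
python3 - <<'E'
from h import *
f=np.load("top0.npz"); im,d,K,E=[f[k] for k in("im","d","K","E")]
P=cloud(im,d,K,E)
def reg(a,b,c,e,z0,z1):
    q=P[c:e,a:b].reshape(-1,3); q=q[(q[:,2]>z0)&(q[:,2]<z1)]; 
    (x,y),r=cv2.minEnclosingCircle(q[:,:2].astype(np.float32)); print(len(q),q.mean(0).round(4),"circ",round(x,4),round(y,4),round(r,4), np.median(q[:,2]).round(4), q.min(0).round(3),q.max(0).round(3))
reg(262,290,192,220,.112,.14)   # knob
reg(240,310,170,240,.05,.09)
reg(185,228,185,230,.04,.07)
reg(314,350,180,215,.04,.07)
print(ray(275,204.5,.125,K,E),ray(209,207,.053,K,E))
print("plate corners",[ray(u,v,.012,K,E).round(4) for u,v in((192,180),(303,178),(305,236),(193,239))])
c=cv2.resize(im[170:250,185:315],None,fx=6,fy=6,interpolation=cv2.INTER_CUBIC)
cv2.imwrite("pics/c0.png",c[:,:,::-1])
E
```

```text
188 [ 0.5258 -0.0779  0.1239] circ 0.5259 -0.0778 0.0171 0.1239 [ 0.509 -0.094  0.113] [ 0.542 -0.061  0.13 ]
1928 [ 0.5247 -0.0772  0.0721] circ 0.5262 -0.0783 0.0619 0.0726 [ 0.465 -0.14   0.058] [ 0.588 -0.017  0.089]
744 [0.523  0.0737 0.0536] circ 0.5226 0.0706 0.0404 0.0537 [0.489 0.03  0.04 ] [0.558 0.111 0.06 ]
148 [ 0.5541 -0.222   0.0481] circ 0.5518 -0.2182 0.0341 0.0486 [ 0.519 -0.251  0.041] [ 0.585 -0.185  0.054]
[ 0.52503545 -0.07841539  0.125     ] [0.52235693 0.07300476 0.053     ]
plate corners [array([0.5918, 0.1199, 0.012 ]), array([ 0.601 , -0.1569,  0.012 ]), array([ 0.4568, -0.1617,  0.012 ]), array([0.446 , 0.1136, 0.012 ])]
```

View pics/c0.png

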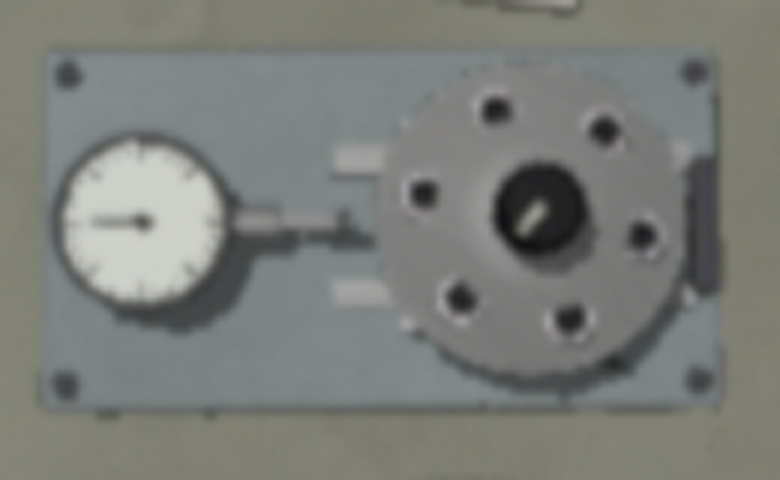

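```bash
cat >> h.py <<'E'
from scipy.spatial.transform import Rotation as R
def shift(o,target):
    return (R.from_rotvec(o["tool_rot"]).inv().apply(np.array(target)-o["tool_pos"])*1000).round(1)
E
python3 - <<'E'
from h import *
from station import ctrl
o=ctrl.get_obs(); print(R.from_rotvec(o["tool_rot"]).as_matrix().round(4)); print(shift(o,[.526,-.078,.230]))
f=np.load("top0.npz"); P=cloud(*[f[k] for k in("im","d","K","E")]).reshape(-1,3)
a=o["tool_pos"][:2]; b=np.array([.526,-.078]); L=np.linalg.norm(b-a); u=(b-a)/L
s=(P[:,:2]-a)@u; w=(P[:,:2]-a)@[-u[1],u[0]]
for k in np.arange(-.05,.7,.05):
    m=(s>k)&(s<k+.05)&(abs(w)<.1); print(round(k,2), P[m,2].max().round(3) if m.any() else None, end="; ")
E
```

```text
[[ 9.493e-01  3.144e-01 -4.000e-04]
 [ 3.144e-01 -9.493e-01  1.900e-03]
 [ 2.000e-04 -1.900e-03 -1.000e+00]]
[ 474.7 -385.     1. ]
-0.05 -0.728; 0.0 -0.725; 0.05 -0.729; 0.1 0.004; 0.15 0.149; 0.2 0.005; 0.25 0.006; 0.3 0.006; 0.35 0.007; 0.4 0.006; 0.45 0.053; 0.5 0.064; 0.55 0.128; 0.6 0.13; 0.65 0.081;
```

```bash
R='{"tx":26.4,"ty":-21.4}'; python3 -m handwheel '[{"tx":26.4,"ty":-21.4},{"tx":26.4,"ty":-21.4},{"tx":26.4,"ty":-21.4},{"tx":26.4,"ty":-21.4},{"tx":26.4,"ty":-21.4},{"tx":26.4,"ty":-21.4},{"tx":26.4,"ty":-21.4},{"tx":26.4,"ty":-21.4},{"tx":26.4,"ty":-21.4}]' 70 60
python3 -m handwheel '[{"tx":26.4,"ty":-21.4},{"tx":26.4,"ty":-21.4},{"tx":26.4,"ty":-21.4},{"tx":26.4,"ty":-21.4},{"tx":26.4,"ty":-21.4},{"tx":26.4,"ty":-21.4},{"tx":26.4,"ty":-21.4},{"tx":26.4,"ty":-21.4},{"tx":26.4,"ty":-21.4},{},{}]'
python3 - <<'E'
from h import *
from station import ctrl
o=ctrl.get_obs();print(o["q"].round(3),o["contact_force"],shift(o,[.526,-.078,.230]))
E
```

```text
[-1.37   0.053  1.614  0.     1.476 -0.119] [ 0.03239058 -0.32637119 -0.15338768] [ 474.7 -385.     1. ]$[0]: bad value
$[0]: bad value
```

```bash
python3 -m handwheel '[{"tx":26.4,"ty":-21.4,"tz":0,"roll":0}]' 70 60; python3 -m handwheel --help | head -20
```

```text
t: 0.18
tool_pos: [0.2125, -0.5669, 0.2302]
tool_rot: [3.102, 0.494, -0.003]
contact_force: [0.2, 0.1, 0.8]
opening: 0.0756
grip_force: 0.0invalid input: not JSON, or not a number
```

All four keys are needed in each row.

```bash
python3 -m handwheel '[{"tx":26.4,"ty":-21.4,"tz":0,"roll":0},{"tx":26.4,"ty":-21.4,"tz":0,"roll":0},{"tx":26.4,"ty":-21.4,"tz":0,"roll":0},{"tx":26.4,"ty":-21.4,"tz":0,"roll":0},{"tx":26.4,"ty":-21.4,"tz":0,"roll":0},{"tx":26.4,"ty":-21.4,"tz":0,"roll":0},{"tx":26.4,"ty":-21.4,"tz":0,"roll":0},{"tx":26.4,"ty":-21.4,"tz":0,"roll":0}]'
python3 -m handwheel '[{"tx":26.4,"ty":-21.4,"tz":0,"roll":0},{"tx":26.4,"ty":-21.4,"tz":0,"roll":0},{"tx":26.4,"ty":-21.4,"tz":0,"roll":0},{"tx":26.4,"ty":-21.4,"tz":0,"roll":0},{"tx":26.4,"ty":-21.4,"tz":0,"roll":0},{"tx":26.4,"ty":-21.4,"tz":0,"roll":0},{"tx":26.4,"ty":-21.4,"tz":0,"roll":0},{"tx":26.4,"ty":-21.4,"tz":0,"roll":0},{"tx":26.4,"ty":-21.4,"tz":0,"roll":0},{"tx":0,"ty":0,"tz":0,"roll":0},{"tx":0,"ty":0,"tz":0,"roll":0}]'
cat > st.py <<'E'
from h import *
from station import ctrl
o=ctrl.get_obs();print(o["t"],o["q"].round(3),o["tool_pos"].round(4),o["contact_force"].round(2),shift(o,[.526,-.078,.230]),R.from_rotvec(o["tool_rot"]).as_matrix()[:,1].round(4))
E
python3 st.py
```

```text
t: 0.85
tool_pos: [0.3619, -0.334, 0.2308]
tool_rot: [-3.101, -0.5, 0.0]
contact_force: [1.2, 0.2, -0.1]
opening: 0.0699
grip_force: 0.0
t: 1.77
tool_pos: [0.5266, -0.0768, 0.2306]
tool_rot: [-3.1, -0.505, 0.002]
contact_force: [0.4, 0.3, -0.6]
opening: 0.0701
grip_force: 0.0
1.7667 [-0.284 -0.169  1.827 -0.     1.485  0.963] [ 0.5266 -0.0768  0.2306] [ 0.36  0.26 -0.62] [-1.   1.   0.6] [ 3.174e-01 -9.483e-01 -6.000e-04]
```

```bash
python3 -m handwheel '[{"tx":-1,"ty":1,"tz":0,"roll":0.12},{"tx":0,"ty":0,"tz":0,"roll":0.12},{"tx":0,"ty":0,"tz":0,"roll":0.12},{"tx":0,"ty":0,"tz":0,"roll":0.12},{"tx":0,"ty":0,"tz":0,"roll":0.12},{"tx":0,"ty":0,"tz":0,"roll":0.12},{"tx":0,"ty":0,"tz":10,"roll":0.12},{"tx":0,"ty":0,"tz":10,"roll":0.12},{"tx":0,"ty":0,"tz":10,"roll":0.12},{"tx":0,"ty":0,"tz":10,"roll":0.12},{"tx":0,"ty":0,"tz":10,"roll":0.12},{"tx":0,"ty":0,"tz":10,"roll":0.12}]'
python3 -m handwheel '[{"tx":0,"ty":0,"tz":10,"roll":0.12},{"tx":0,"ty":0,"tz":10,"roll":0.12},{"tx":0,"ty":0,"tz":0,"roll":0.12},{"tx":0,"ty":0,"tz":0,"roll":0.12},{"tx":0,"ty":0,"tz":0,"roll":0},{"tx":0,"ty":0,"tz":0,"roll":0}]'
sed -i 's/.230\]/.0885]/' st.py; python3 st.py
```

```text
t: 2.77
tool_pos: [0.525, -0.0807, 0.1705]
tool_rot: [2.654, -1.679, -0.001]
contact_force: [0.2, -0.3, 0.4]
opening: 0.0703
grip_force: 0.0
t: 3.27
tool_pos: [0.5253, -0.0804, 0.1511]
tool_rot: [2.19, -2.252, -0.0]
contact_force: [0.6, 0.2, 1.0]
opening: 0.0698
grip_force: 0.0
3.2667 [-0.292 -0.108  1.907 -0.     1.343  2.878] [ 0.5253 -0.0804  0.1511] [0.63 0.19 1.01] [-2.4 -0.6 62.6] [-9.996e-01  2.780e-02  4.000e-04]
```

```bash
python3 -m handwheel '[{"tx":-2.4,"ty":-0.6,"tz":0,"roll":0},{"tx":0,"ty":0,"tz":15.6,"roll":0},{"tx":0,"ty":0,"tz":15.6,"roll":0},{"tx":0,"ty":0,"tz":15.6,"roll":0},{"tx":0,"ty":0,"tz":15.6,"roll":0},{"tx":0,"ty":0,"tz":0,"roll":0},{"tx":0,"ty":0,"tz":0,"roll":0}]'
python3 st.py
```

```text
t: 3.85
tool_pos: [0.5258, -0.077, 0.0882]
tool_rot: [2.189, -2.252, -0.003]
contact_force: [-0.7, 0.5, -0.1]
opening: 0.0702
grip_force: 0.0
3.85 [-0.285 -0.035  1.951 -0.     1.228  2.885] [ 0.5258 -0.077   0.0882] [-0.67  0.55 -0.11] [ 1.  -0.2 -0.3] [-0.9996  0.0284  0.002 ]
```

```bash
python3 -m handwheel '[{"tx":0,"ty":0,"tz":0,"roll":0},{"tx":0,"ty":0,"tz":0,"roll":0},{"tx":0,"ty":0,"tz":0,"roll":0},{"tx":0,"ty":0,"tz":0,"roll":0},{"tx":0,"ty":0,"tz":0,"roll":0},{"tx":0,"ty":0,"tz":0,"roll":0},{"tx":0,"ty":0,"tz":0,"roll":0},{"tx":0,"ty":0,"tz":0,"roll":0}]' 20 60
python3 st.py; python3 - <<'E'
from station import optics
import cv2,numpy as np
a,_=optics.get_image("top");b,_=optics.get_image("scene")
c=np.hstack([cv2.resize(a[150:260,180:330],(500,367)),cv2.resize(b[150:280,190:350],(300,244+0)) if 0 else cv2.resize(b[150:280,190:350],(300,367))])
cv2.imwrite("pics/g1.png",c[:,:,::-1])
E
```

```text
t: 4.52
tool_pos: [0.527, -0.0774, 0.0907]
tool_rot: [-2.189, 2.254, -0.002]
contact_force: [-3.6, 0.6, 5.8]
opening: 0.0324
grip_force: 59.8
4.5167 [-2.850e-01 -3.700e-02  1.948e+00 -1.000e-03  1.229e+00  2.885e+00] [ 0.527  -0.0774  0.0907] [-3.58  0.58  5.81] [0.6 0.9 2.2] [-9.996e-01  2.910e-02 -8.000e-04]
```

View pics/g1.png

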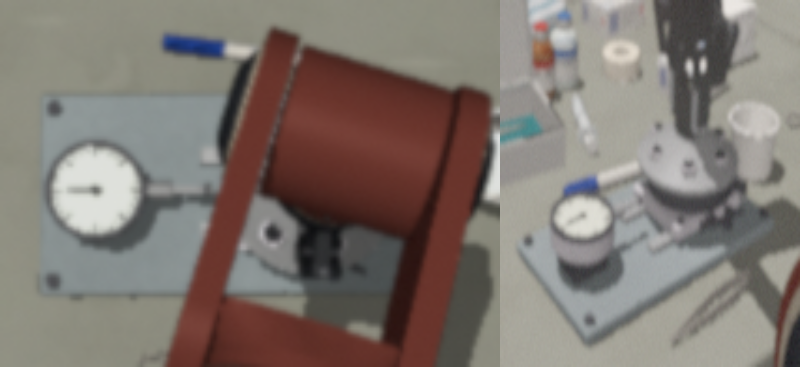

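The gripper holds the knob (opening 32 mm, grip 60 N). The dial stays visible from above at about px (209,207), with its needle at rest pointing left. Next I write a needle reader and press in 20 mm.

```bash
cat > rd.py <<'E'
from h import *
from station import ctrl,optics
import sys
ims=[optics.get_image("top")[0] for _ in range(3)]
im=np.mean(ims,0); g=im.mean(2)
C=np.array([208.7,206.7])
def needle(g,C):
    # dark-weighted ray sum, sub-degree scan
    a=np.radians(np.arange(0,360,1.0)); r=np.arange(3,9.1,.5)
    X=(C[0]+np.outer(np.cos(a),r)).astype(np.float32); Y=(C[1]+np.outer(np.sin(a),r)).astype(np.float32)
    s=cv2.remap(g.astype(np.float32),X,Y,cv2.INTER_LINEAR).mean(1)
    w=np.clip(np.median(s)-s,0,None); k=np.argmax(w); dd=(np.arange(360)-k+180)%360-180; m=abs(dd)<25
    return (k+(w[m]*dd[m]).sum()/w[m].sum()-180)%360, w.max()
ang,str_=needle(g,C)
F=[];T=[]
o=ctrl.get_obs()
print("t %.2f needle %.1f deg -> %.2f mm (w %.0f) F"%(o["t"],ang,np.radians(ang)/.33,str_),o["contact_force"].round(1),"pos",(o["tool_pos"]*1000).round(1),"q6 %.3f"%o["q"][5],"yaw",np.degrees(np.arctan2(*R.from_rotvec(o["tool_rot"]).as_matrix()[1::-1,0])).round(1),"grip",round(o["grip_force"],1))
E
python3 rd.py
python3 -m handwheel '[{"tx":0,"ty":-0.5,"tz":-2,"roll":0},{"tx":-5,"ty":0.3,"tz":0,"roll":0},{"tx":-5,"ty":0.3,"tz":0,"roll":0},{"tx":-5,"ty":0.3,"tz":0,"roll":0},{"tx":-5,"ty":0.3,"tz":0,"roll":0},{"tx":0,"ty":0,"tz":0,"roll":0},{"tx":0,"ty":0,"tz":0,"roll":0}]'; python3 rd.py
```

```text
t 4.77 needle 1.4 deg -> 0.07 mm (w 49) F [-3.3  0.5  5.7] pos [526.9 -77.4  90.7] q6 2.885 yaw -91.7 grip 59.8
t: 5.35
tool_pos: [0.5264, -0.0555, 0.0908]
tool_rot: [-2.187, 2.252, 0.003]
contact_force: [0.3, 5.1, -1.2]
opening: 0.0326
grip_force: 61.2
t 5.50 needle 18.1 deg -> 0.96 mm (w 43) F [ 0.2  1.2 -2.9] pos [526.4 -56.7  90.8] q6 2.922 yaw -91.7 grip 61.1
```

```bash
python3 -m handwheel '[{"tx":-2.5,"ty":0.15,"tz":0,"roll":0},{"tx":-2.5,"ty":0.15,"tz":0,"roll":0},{"tx":0,"ty":0,"tz":0,"roll":0},{"tx":0,"ty":0,"tz":0,"roll":0}]' >/dev/null; python3 rd.py
python3 -m handwheel '[{"tx":0,"ty":0,"tz":0,"roll":-0.1},{"tx":0,"ty":0,"tz":0,"roll":-0.1},{"tx":0,"ty":0,"tz":0,"roll":-0.1},{"tx":0,"ty":0,"tz":0,"roll":-0.1},{"tx":0,"ty":0,"tz":0,"roll":0},{"tx":0,"ty":0,"tz":0,"roll":0}]' >/dev/null; python3 rd.py
```

```text
t 5.98 needle 64.2 deg -> 3.39 mm (w 54) F [ 1.3 -4.1 -5.4] pos [526.3 -52.6  90.8] q6 2.931 yaw -91.7 grip 60.8
t 6.63 needle 78.4 deg -> 4.15 mm (w 54) F [-0.8 -5.4 -4.8] pos [525.9 -52.4  90.8] q6 2.534 yaw -68.9 grip 60.9
```

```bash
python3 -m handwheel '[{"tx":0,"ty":0,"tz":0,"roll":-0.1},{"tx":0,"ty":0,"tz":0,"roll":-0.1},{"tx":0,"ty":0,"tz":0,"roll":-0.1},{"tx":0,"ty":0,"tz":0,"roll":-0.1},{"tx":0,"ty":0,"tz":0,"roll":0},{"tx":0,"ty":0,"tz":0,"roll":0}]' >/dev/null; python3 rd.py
python3 -m handwheel '[{"tx":0,"ty":0,"tz":0,"roll":-0.1},{"tx":0,"ty":0,"tz":0,"roll":-0.1},{"tx":0,"ty":0,"tz":0,"roll":-0.1},{"tx":0,"ty":0,"tz":0,"roll":-0.1},{"tx":0,"ty":0,"tz":0,"roll":0},{"tx":0,"ty":0,"tz":0,"roll":0}]' >/dev/null; python3 rd.py
python3 -m handwheel '[{"tx":0,"ty":0,"tz":0,"roll":-0.1},{"tx":0,"ty":0,"tz":0,"roll":-0.1},{"tx":0,"ty":0,"tz":0,"roll":-0.1},{"tx":0,"ty":0,"tz":0,"roll":-0.1},{"tx":0,"ty":0,"tz":0,"roll":0},{"tx":0,"ty":0,"tz":0,"roll":0}]' >/dev/null; python3 rd.py
```

```text
t 7.28 needle 105.4 deg -> 5.57 mm (w 60) F [-1.9 -4.6 -3.9] pos [525.6 -52.6  90.8] q6 2.134 yaw -46.0 grip 61.0
t 7.93 needle 135.4 deg -> 7.16 mm (w 46) F [-3.1 -7.9 -3. ] pos [525.4 -52.9  90.8] q6 1.734 yaw -23.1 grip 61.1
t 8.58 needle 171.9 deg -> 9.09 mm (w 43) F [-3.6 -8.7 -4.3] pos [525.3 -53.4  90.8] q6 1.334 yaw -0.1 grip 61.2
```

```bash
python3 -m handwheel '[{"tx":0,"ty":0,"tz":0,"roll":-0.1},{"tx":0,"ty":0,"tz":0,"roll":-0.1},{"tx":0,"ty":0,"tz":0,"roll":-0.1},{"tx":0,"ty":0,"tz":0,"roll":0},{"tx":0,"ty":0,"tz":0,"roll":0}]' >/dev/null; python3 rd.py
python3 -m handwheel '[{"tx":0,"ty":0,"tz":0,"roll":-0.1},{"tx":0,"ty":0,"tz":0,"roll":-0.1},{"tx":0,"ty":0,"tz":0,"roll":-0.1},{"tx":0,"ty":0,"tz":0,"roll":0},{"tx":0,"ty":0,"tz":0,"roll":0}]' >/dev/null; python3 rd.py
python3 -m handwheel '[{"tx":0,"ty":0,"tz":0,"roll":-0.1},{"tx":0,"ty":0,"tz":0,"roll":-0.1},{"tx":0,"ty":0,"tz":0,"roll":-0.1},{"tx":0,"ty":0,"tz":0,"roll":0},{"tx":0,"ty":0,"tz":0,"roll":0}]' >/dev/null; python3 rd.py
python3 -m handwheel '[{"tx":0,"ty":0,"tz":0,"roll":-0.1},{"tx":0,"ty":0,"tz":0,"roll":-0.1},{"tx":0,"ty":0,"tz":0,"roll":-0.1},{"tx":0,"ty":0,"tz":0,"roll":0},{"tx":0,"ty":0,"tz":0,"roll":0}]' >/dev/null; python3 rd.py
python3 -m handwheel '[{"tx":0,"ty":0,"tz":0,"roll":-0.1},{"tx":0,"ty":0,"tz":0,"roll":-0.1},{"tx":0,"ty":0,"tz":0,"roll":-0.1},{"tx":0,"ty":0,"tz":0,"roll":0},{"tx":0,"ty":0,"tz":0,"roll":0}]' >/dev/null; python3 rd.py
```

```text
t 9.15 needle 200.0 deg -> 10.58 mm (w 44) F [ -2.9 -10.6  -3.5] pos [525.3 -53.8  90.8] q6 1.034 yaw 17.0 grip 61.1
t 9.72 needle 223.4 deg -> 11.82 mm (w 46) F [ -1.3 -11.7  -4.1] pos [525.4 -54.2  90.8] q6 0.733 yaw 34.3 grip 61.1
t 10.28 needle 240.2 deg -> 12.70 mm (w 47) F [ -1.  -11.5  -4.2] pos [525.5 -54.4  90.8] q6 0.433 yaw 51.5 grip 61.0
t 10.85 needle 250.9 deg -> 13.27 mm (w 40) F [ -0.7 -12.8  -6.4] pos [525.9 -54.6  90.8] q6 0.135 yaw 68.5 grip 60.9
t 11.42 needle 246.5 deg -> 13.04 mm (w 45) F [ -0.1 -12.8  -5.8] pos [526.  -54.7  90.8] q6 -0.167 yaw 85.9 grip 60.9
```

The needle peaked near yaw 75° at a penetration of about 13.3 mm, within the stroke. That puts the carriage near 28 mm. An off-centre grip could bias this peak, so I ease back until the pawl carries the carriage and compare readings at that fixed stop.

```bash
python3 -m handwheel '[{"tx":-1,"ty":0,"tz":0,"roll":0},{"tx":-1,"ty":0,"tz":0,"roll":0},{"tx":0,"ty":0,"tz":0,"roll":0},{"tx":0,"ty":0,"tz":0,"roll":0}]' >/dev/null; python3 rd.py
python3 -m handwheel '[{"tx":-1,"ty":0,"tz":0,"roll":0},{"tx":0,"ty":0,"tz":0,"roll":0},{"tx":0,"ty":0,"tz":0,"roll":0}]' >/dev/null; python3 rd.py
python3 -m handwheel '[{"tx":-1,"ty":0,"tz":0,"roll":0},{"tx":0,"ty":0,"tz":0,"roll":0},{"tx":0,"ty":0,"tz":0,"roll":0}]' >/dev/null; python3 rd.py
```

```text
t 11.90 needle 227.5 deg -> 12.03 mm (w 45) F [ 1.8 -9.7 -6.6] pos [526.  -55.8  90.8] q6 -0.171 yaw 85.9 grip 60.9
t 12.30 needle 224.9 deg -> 11.90 mm (w 42) F [ 2.  -6.9 -5.6] pos [526.  -56.   90.8] q6 -0.173 yaw 85.9 grip 60.9
t 12.70 needle 222.0 deg -> 11.74 mm (w 43) F [ 2.4 -4.5 -5.9] pos [526.  -56.1  90.8] q6 -0.175 yaw 85.9 grip 60.8
```

The latch holds: force drops about 2.5 N per mm with almost no motion. I'll pull 2 mm more so the pawl keeps the carriage fixed, then sweep symmetrically.

```bash
python3 -m handwheel '[{"tx":-2,"ty":0,"tz":0,"roll":0},{"tx":0,"ty":0,"tz":0,"roll":0},{"tx":0,"ty":0,"tz":0,"roll":0}]' >/dev/null; python3 rd.py
python3 -m handwheel '[{"tx":0,"ty":0,"tz":0,"roll":-0.12},{"tx":0,"ty":0,"tz":0,"roll":-0.12},{"tx":0,"ty":0,"tz":0,"roll":-0.12},{"tx":0,"ty":0,"tz":0,"roll":0},{"tx":0,"ty":0,"tz":0,"roll":0}]' >/dev/null; python3 rd.py
python3 -m handwheel '[{"tx":0,"ty":0,"tz":0,"roll":-0.12},{"tx":0,"ty":0,"tz":0,"roll":-0.12},{"tx":0,"ty":0,"tz":0,"roll":-0.12},{"tx":0,"ty":0,"tz":0,"roll":0},{"tx":0,"ty":0,"tz":0,"roll":0}]' >/dev/null; python3 rd.py
python3 -m handwheel '[{"tx":0,"ty":0,"tz":0,"roll":-0.12},{"tx":0,"ty":0,"tz":0,"roll":-0.12},{"tx":0,"ty":0,"tz":0,"roll":-0.12},{"tx":0,"ty":0,"tz":0,"roll":0},{"tx":0,"ty":0,"tz":0,"roll":0}]' >/dev/null; python3 rd.py
```

```text
t 13.10 needle 215.4 deg -> 11.39 mm (w 41) F [ 3.4  4.6 -7.4] pos [525.9 -56.6  90.7] q6 -0.179 yaw 85.9 grip 60.8
t 13.67 needle 200.8 deg -> 10.62 mm (w 43) F [ 5.3  4.9 -7.4] pos [526.3 -56.7  90.8] q6 -0.540 yaw 106.6 grip 60.8
t 14.23 needle 173.7 deg -> 9.18 mm (w 48) F [ 5.9  5.3 -8.5] pos [526.6 -56.5  90.8] q6 -0.899 yaw 127.2 grip 60.7
t 14.80 needle 143.9 deg -> 7.61 mm (w 47) F [ 7.5  5.9 -8.8] pos [526.9 -56.3  90.8] q6 -1.259 yaw 147.8 grip 60.6
```

```bash
python3 -m handwheel '[{"tx":0,"ty":0,"tz":0,"roll":0.12},{"tx":0,"ty":0,"tz":0,"roll":0.12},{"tx":0,"ty":0,"tz":0,"roll":0.12},{"tx":0,"ty":0,"tz":0,"roll":0.12},{"tx":0,"ty":0,"tz":0,"roll":0.12},{"tx":0,"ty":0,"tz":0,"roll":0.12},{"tx":0,"ty":0,"tz":0,"roll":0.12},{"tx":0,"ty":0,"tz":0,"roll":0.12},{"tx":0,"ty":0,"tz":0,"roll":0.12},{"tx":0,"ty":0,"tz":0,"roll":0},{"tx":0,"ty":0,"tz":0,"roll":0}]' >/dev/null; python3 rd.py
python3 -m handwheel '[{"tx":0,"ty":0,"tz":0,"roll":0.12},{"tx":0,"ty":0,"tz":0,"roll":0.12},{"tx":0,"ty":0,"tz":0,"roll":0.12},{"tx":0,"ty":0,"tz":0,"roll":0},{"tx":0,"ty":0,"tz":0,"roll":0}]' >/dev/null; python3 rd.py
python3 -m handwheel '[{"tx":0,"ty":0,"tz":0,"roll":0.12},{"tx":0,"ty":0,"tz":0,"roll":0.12},{"tx":0,"ty":0,"tz":0,"roll":0.12},{"tx":0,"ty":0,"tz":0,"roll":0},{"tx":0,"ty":0,"tz":0,"roll":0}]' >/dev/null; python3 rd.py
python3 -m handwheel '[{"tx":0,"ty":0,"tz":0,"roll":0.12},{"tx":0,"ty":0,"tz":0,"roll":0.12},{"tx":0,"ty":0,"tz":0,"roll":0.12},{"tx":0,"ty":0,"tz":0,"roll":0},{"tx":0,"ty":0,"tz":0,"roll":0}]' >/dev/null; python3 rd.py
python3 -m handwheel '[{"tx":0,"ty":0,"tz":0,"roll":0.12},{"tx":0,"ty":0,"tz":0,"roll":0.12},{"tx":0,"ty":0,"tz":0,"roll":0.12},{"tx":0,"ty":0,"tz":0,"roll":0},{"tx":0,"ty":0,"tz":0,"roll":0}]' >/dev/null; python3 rd.py
```

```text
t 15.87 needle 215.2 deg -> 11.38 mm (w 42) F [ 3.7  3.8 -5.9] pos [526.  -56.7  90.8] q6 -0.179 yaw 85.9 grip 60.9
t 16.43 needle 215.2 deg -> 11.38 mm (w 42) F [ 2.7  4.  -6. ] pos [525.7 -56.6  90.8] q6 0.181 yaw 65.3 grip 61.0
t 17.00 needle 200.1 deg -> 10.58 mm (w 43) F [ 0.8  5.5 -5.3] pos [525.5 -56.4  90.8] q6 0.541 yaw 44.6 grip 61.1
t 17.57 needle 172.9 deg -> 9.15 mm (w 48) F [-0.5  6.  -4.5] pos [525.3 -56.1  90.8] q6 0.900 yaw 24.0 grip 61.3
t 18.13 needle 141.1 deg -> 7.46 mm (w 49) F [ 0.   7.5 -4.3] pos [525.2 -55.8  90.8] q6 1.261 yaw 3.4 grip 61.4
```

The fixed-carriage readings pair up evenly around yaw 75.7°. I turn there, press in again past the latch point, then ease off.

```bash
python3 -m handwheel '[{"tx":0,"ty":0,"tz":0,"roll":-0.12},{"tx":0,"ty":0,"tz":0,"roll":-0.12},{"tx":0,"ty":0,"tz":0,"roll":-0.12},{"tx":0,"ty":0,"tz":0,"roll":-0.12},{"tx":0,"ty":0,"tz":0,"roll":-0.12},{"tx":0,"ty":0,"tz":0,"roll":-0.12},{"tx":0,"ty":0,"tz":0,"roll":-0.12},{"tx":0,"ty":0,"tz":0,"roll":-0.12},{"tx":0,"ty":0,"tz":0,"roll":-0.12},{"tx":0,"ty":0,"tz":0,"roll":-0.12},{"tx":0,"ty":0,"tz":0,"roll":-0.062},{"tx":0,"ty":0,"tz":0,"roll":0}]' >/dev/null; python3 rd.py
python3 -m handwheel '[{"tx":2,"ty":-0.5,"tz":0,"roll":0},{"tx":2,"ty":-0.5,"tz":0,"roll":0},{"tx":2,"ty":-0.5,"tz":0,"roll":0},{"tx":0,"ty":0,"tz":0,"roll":0},{"tx":0,"ty":0,"tz":0,"roll":0}]' >/dev/null; python3 rd.py
```

```text
t 19.28 needle 216.7 deg -> 11.46 mm (w 36) F [ 3.8  5.1 -6.3] pos [525.8 -56.7  90.8] q6 -0.002 yaw 75.7 grip 61.0
t 19.85 needle 242.6 deg -> 12.83 mm (w 45) F [  2.3 -12.1  -8.7] pos [525.8 -55.2  90.8] q6 0.010 yaw 75.7 grip 60.8
```

```bash
python3 -m handwheel '[{"tx":1,"ty":-0.25,"tz":0,"roll":0},{"tx":0,"ty":0,"tz":0,"roll":0},{"tx":0,"ty":0,"tz":0,"roll":0}]' >/dev/null; python3 rd.py
python3 -m handwheel '[{"tx":-2.5,"ty":0.6,"tz":0.7,"roll":0},{"tx":-2.5,"ty":0.6,"tz":0.7,"roll":0},{"tx":0,"ty":0,"tz":0,"roll":0},{"tx":0,"ty":0,"tz":0,"roll":0}]' >/dev/null; python3 rd.py
```

```text
t 20.25 needle 256.3 deg -> 13.55 mm (w 46) F [  2.5 -13.6  -8.4] pos [525.8 -54.4  90.8] q6 0.012 yaw 75.7 grip 60.8
t 20.73 needle 220.8 deg -> 11.68 mm (w 42) F [-3.3 -1.8  6.1] pos [526.  -56.3  90.7] q6 0.002 yaw 75.8 grip 62.3
```

```bash
python3 -m handwheel '[{"tx":-0.5,"ty":-0.5,"tz":-0.6,"roll":0},{"tx":0,"ty":0,"tz":0,"roll":0},{"tx":0,"ty":0,"tz":0,"roll":0}]' >/dev/null; python3 rd.py
python3 -m handwheel '[{"tx":0,"ty":0,"tz":0,"roll":0},{"tx":0,"ty":0,"tz":0,"roll":0},{"tx":0,"ty":0,"tz":0,"roll":0},{"tx":0,"ty":0,"tz":0,"roll":0},{"tx":0,"ty":0,"tz":0,"roll":0},{"tx":0,"ty":0,"tz":0,"roll":0}]' 70 ; python3 rd.py
```

```text
t 21.13 needle 220.9 deg -> 11.68 mm (w 41) F [ 1.2 -0.3  3.5] pos [525.9 -56.4  90.7] q6 0.001 yaw 75.7 grip 62.1
t: 21.63
tool_pos: [0.525, -0.0563, 0.0899]
tool_rot: [-2.48, -1.928, 0.0]
contact_force: [-0.2, 0.8, -0.3]
opening: 0.07
grip_force: 0.0
t 21.78 needle 220.5 deg -> 11.66 mm (w 41) F [-0.6  0.6  0.1] pos [525.2 -56.4  90.1] q6 0.001 yaw 75.7 grip 0.0
```

Released and the needle holds at 11.66 mm. Now I retreat upward and check.

```bash
python3 -m handwheel '[{"tx":0,"ty":0,"tz":-10,"roll":0},{"tx":0,"ty":0,"tz":-20,"roll":0},{"tx":0,"ty":0,"tz":-20,"roll":0},{"tx":0,"ty":0,"tz":-20,"roll":0},{"tx":0,"ty":0,"tz":-20,"roll":0},{"tx":0,"ty":0,"tz":-20,"roll":0},{"tx":0,"ty":0,"tz":0,"roll":0},{"tx":0,"ty":0,"tz":0,"roll":0}]'; python3 rd.py
python3 -m handwheel '[{"tx":0,"ty":0,"tz":0,"roll":0},{"tx":0,"ty":0,"tz":0,"roll":0},{"tx":0,"ty":0,"tz":0,"roll":0},{"tx":0,"ty":0,"tz":0,"roll":0},{"tx":0,"ty":0,"tz":0,"roll":0},{"tx":0,"ty":0,"tz":0,"roll":0}]'>/dev/null; python3 rd.py
python3 - <<'E'
from station import optics
import cv2,numpy as np
a,_=optics.get_image("top");b,_=optics.get_image("scene")
c=np.hstack([cv2.resize(a[150:270,180:350],(450,318)),cv2.resize(b[150:290,180:350],(350,318))])
cv2.imwrite("pics/g2.png",c[:,:,::-1])
E
```

```text
t: 22.45
tool_pos: [0.5262, -0.0566, 0.2022]
tool_rot: [2.478, 1.927, 0.004]
contact_force: [0.8, 0.2, 0.1]
opening: 0.0701
grip_force: 0.0
t 22.60 needle 220.5 deg -> 11.66 mm (w 40) F [-0.2 -0.4 -0.6] pos [524.3 -56.2 198.6] q6 0.001 yaw 75.7 grip 0.0
t 23.25 needle 220.5 deg -> 11.66 mm (w 40) F [-0.9 -0.2  0.5] pos [525.2 -56.4 200.2] q6 0.001 yaw 75.7 grip 0.0
```

View pics/g2.png

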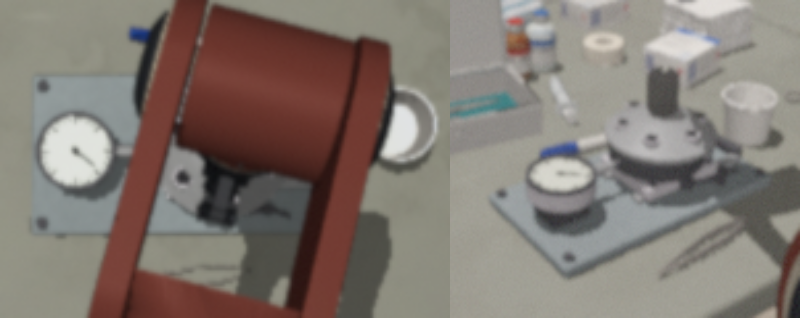

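The picture shows the gripper clear of the knob, the carriage latched, and the needle steady at lower right (dial at about px (75,150) in the crop). The pen, forceps and cup are where they were.

```bash
python3 -c "
from station import ctrl
print(ctrl.finish_job())"
```

```text
the job is handed in; nothing more can be done
None
```

Job handed in at about 23 s: the rotor's high spot is on the plunger (11.7 mm in, 16 mm stroke) and the latch holds the carriage with the gripper clear, though the latch had already caught during the first press, before I had found the high spot.

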